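Reset the tripped breaker under the bench finisher's push-latch cover

ROBOT

A 6-joint arm with a two-finger parallel gripper is mounted at the origin on the work surface. World frame = base frame: x ahead of the robot, y to its left, z up, the work surface at z = 0. Lengths are in m, angles in rad, forces in N, time in s.
With the tool pointing down it reaches from about 0.375 to 0.975 m from the base axis. Payload 3.8 kg.
Tool frame: the origin (TCP) lies at the very end of the fingers, on their centre line; the grasp point (between the pads) lies behind it (bot.tcp_to_grasp is the y of the grasp point in the tool frame, in m); y points along the fingers, z is the direction in which the jaws open and shut, and the axes are right-handed (so a half turn about y gives the same grasp; the last joint's range is limited). The gripper opens to 85 mm and grips with 20 to 120 N. Pads are 22 mm wide; open, the fingers measure 114 mm over their backs; the gripper's body (76 mm by 85 mm) begins 54 mm behind the grasp point. The pads swing forward as they close: fully open they stand 13 mm farther back than shut.
Start: joints at [-1.235, 0.264, 1.604, -0, 1.274, -0.037], TCP at [0.246, -0.629, 0.231] pointing down, gripper open.
Joint ranges: [-2.63, 2.63], [-0.94, 2.18], [0.31, 2.57], [-1.31, 4.45], [0, 2.66], [-2.55, 2.55]. Speed limits (rad/s): [2.57, 2.57, 3.14, 3.14, 3.14, 3.14].

INTERFACE

Orientations are given as a rotation vector (axis times angle).
In Python, from workcell import bot, optics, workorder gives the robot as it stands.
- The arm moves only by the shell command python3 -m handwheel 'ROWS' [FORCE]. ROWS is JSON, a list of rows, each a list of 7 numbers: the shift along the tool's x, y, z in m, then the turn, a rotation vector about the tool's x, y, z in rad, then the opening, from 0 (shut) to 1 (fully open). A call has 1 to 8 rows; each row shifts and turns the commanded pose from where the row before left it, along the tool's axes as they then stand; what a row does not reach is not made up. A row lasts 1/8 s, in which the tool goes at most 62.5 mm and 10.7 degrees, less where a joint would pass 70% of its speed; a pose out of reach is approached as far as the arm can. A call with a gripper value outside its range is refused whole. The fingers move at their own pace and stop on an object; FORCE is the grip in N (left out, the last holds). Time passes only in rows, so rows that do not move let the fingers close. It gives the time, the measured TCP pose, the force and the opening at its end, in the units of the state.
- bot.read_state(): the state, without advancing time (a new reading comes with each control period).
- optics.read_camera(name): name is "scene" or "side" or "wrist"; returns a dict with "image" (480x640x3 uint8, red, green, blue), "z_map" (480x640 float32, m along the optical axis (not along the pixel's ray), 0 where there is no reading), "mtx" (3x3 intrinsics, pixels), "world_from_camera" (4x4, takes a point from camera to world coordinates); the wrist camera has in their place "hand_eye" (4x4, takes a point from camera to tool coordinates, whose origin is the TCP and whose axes are the tool frame's). Camera axes: x right, y down, z forward; pixel columns grow to the right and rows downward; lengths in m; the calibration is good to about 2 mm. The wrist camera is an equidistant fisheye: a pixel r from the principal point sees the ray r / f radians off the axis. A picture is of the moment at which its call begins: read the wrist's pose just before it.
- workorder.finish_job(): hands the job in, once; it reports no verdict.
The state is a dict: "time": time; "q": joint angles; "joint_vel": joint speeds; "joint_torque": joint torques, N m; "tool_pos": TCP position; "tcp_rot": TCP orientation; "wrist_force": force on the tool from outside, world axes, zero at the start; "torque": the same for the moment, N m; "width": opening from 0.0 (shut) to 1.0 (fully open).
Only numpy, scipy, OpenCV 4.12 (cv2) and the standard library are available. Lean on these libraries where they do the work, as an engineer would, in place of code of your own. Each camera call takes 0.05 s, during which the arm holds its last target.

TASK

The bench finisher has cut out. Press the cover on its control box to pop it open, push the one breaker button that has jumped up fully back in, then push the cover down and press it until it latches shut again, and take your hand away. It is all fingertip work: nothing is to be picked up or forced, and the other things on the bench stay where they are.

Things in the scene. Friction and masses are not known exactly. Their poses are not given: they have to be found in the camera images.
- machine: Leather bench finisher, bolted down, z up. Origin: bench level, under the centre of its cream control box (192 mm along x, 155 along y, top 105 mm up), whose top is a flush push-latch cover. Motor on the -y side, y -105 to -292 mm, up to 161 mm high, then the spindle to y -458. Under the cover: a well 172 x 117 mm, panel 75 mm up, three breaker buttons in a row along x at y 0, 45 mm apart.
- cover (a joint): Cover angle, rad: 0 = shut, flush, latched; 2.0 = open, 25 deg past upright, away from the buttons. Press near the free edge 4 mm or more (stop: 6 mm, 0.06 rad), let go: a damped spring swings it open in 2 to 3 s and holds it. To shut: push its outer face back over (2 to 5 N at the edge), press to the stop again, let go: it stays latched at 0. Pressing it once more would pop it again.
- cover_pad (a point): Press spot, a 26 mm ring on the cover's outer face, middle of the width, 92 mm from the hinge, 20 mm from the free edge. It moves with the cover; its z is the face's outward normal, its -y points to the free edge. 3 to 4 N here moves a latched cover. Shut, it is 105 mm above the bench.
- cover_hinge (a point): Middle of the cover's hinge line, level with the shut cover's outer face, at the machine's y = 62 mm; fixed, turned like the machine. The hinge runs along its x; the shut cover extends to its -y, the open cover rises to +z and leans to +y, its outer face on the +y side. On that side is free space above the 105 mm high rim of the box.
- reset_btn (a joint): Travel in m of the tripped breaker's button (round cream cap, 17 mm across): 0 = tripped, 20 mm above the panel; 0.008 = fully in, 12 mm above it. Pushing takes about 3 N; it stays where it is left.
- reset_btn_top (a point): Centre of the top of the tripped button, the tallest of the three, at any of the three places in the row. While tripped it is 95 mm above the bench, 10 mm below the rim of the box.
- btn_b (a joint): The same for the second breaker, which starts fully in (0.008) and stays so.
- btn_c (a joint): The same for the third breaker, which starts fully in (0.008) and stays so.
- jar: Closed glass jar with a steel lid, 68 mm across, 85 mm tall, standing; bystander. Origin: centre of its underside.
- wax_tin: Round flat aluminium tin, 74 mm across, 30 mm tall; bystander. Origin: centre of its underside.
- spool: Thread spool standing on end, 44 mm across, 62 mm tall; bystander. Origin: centre of its underside.
- awl: Awl with wooden handle, 170 mm long, lying along its x; bystander.
- maul: Maul with a pale head 70 mm across and a dark wooden handle, standing on its head, 217 mm tall; bystander. Origin: centre of its underside.
- sandal_l: Tan leather thong sandal, 250 mm long (toe to +x), 94 mm wide, 41 mm tall; bystander. Origin: middle of the sole's underside.
- sandal_r: Tan leather thong sandal like the other; bystander.
- cover_edge (a point): Middle of the free edge of the cover, on the outer face. The cover is a cream plate 168 mm along the hinge, 112 mm from hinge to free edge, 5 mm thick, 0.14 kg. A black catch plate, 34 mm wide, reaches 46 mm out from its inner face 12 mm from this edge.

How it is judged:
By the outcome, as a careful person would: the job done as asked, in the order asked, and still so for the second after the job is handed in, with the robot touching nothing.
It also fails if it takes over 51 s, if anything falls off the work surface, if the arm or the gripper's body presses on something with over 40 N, if the wrist force passes 120 N, or if a joint passes its speed limit or range.

## Working session

There is one attempt and no reset: what is moved stays moved. The work goes in short steps, Python scripts to look and compute and a shell command to move; the robot and the scene stay as the last step left them, time stands still between calls to the robot, and variables do not carry over. Pictures are saved under pics/ and viewed, and the job is handed in when it is done.

```bash
ls; mkdir -p pics; python3 - <<'E'
from workcell import bot, optics, workorder
import cv2,numpy as np
print(bot.read_state(), bot.tcp_to_grasp)
for n in ["scene","side","wrist"]:
    c=optics.read_camera(n); cv2.imwrite(f"pics/{n}0.png",c["image"][:,:,::-1])
    np.savez(f"{n}0.npz",**c)
    print(n,c["mtx"],c.get("world_from_camera",c.get("hand_eye")))
E
```

```text
pics
{'time': 0.0, 'q': array([-1.23492057e+00,  2.64769341e-01,  1.60536875e+00, -2.97281919e-05,
        1.27366986e+00, -3.69113252e-02]), 'joint_vel': array([-0.00021732,  0.00055692, -0.00207941, -0.000653  , -0.00138951,
       -0.00087101]), 'joint_torque': array([ 5.28174496e-04, -5.15105581e+01, -3.67314184e+01, -1.35327368e-04,
        1.30050562e-02,  1.44316729e-06]), 'tool_pos': array([ 0.24558842, -0.62796651,  0.22995393]), 'tcp_rot': array([-0.38091166,  2.02011402, -2.01562446]), 'wrist_force': array([-0.80057529,  0.31325971,  0.25457923]), 'torque': array([ 0.0149658 ,  0.04277639, -0.00294577]), 'width': 1.0022938296625152} -0.0187
scene [[490.31727883   0.         318.30562594]
 [  0.         490.31727883 241.21756647]
 [  0.           0.           1.        ]] [[-0.60913697  0.5710791  -0.55029158  1.14433584]
 [ 0.79302966  0.44516835 -0.41584744  0.72265733]
 [ 0.00749062 -0.68970559 -0.72405116  0.81867231]
 [ 0.          0.          0.          1.        ]]
side [[464.35451581   0.         315.95151098]
 [  0.         464.35451581 232.88586523]
 [  0.           0.           1.        ]] [[-0.94422683 -0.26774525  0.19169813  0.41264586]
 [-0.32905294  0.74481826 -0.58049111  0.79783203]
 [ 0.01264347 -0.61119412 -0.79137974  0.77690175]
 [ 0.          0.          0.          1.        ]]
wrist [[371.64829954   0.         324.07382676]
 [  0.         371.64829954 240.61885636]
 [  0.           0.           1.        ]] [[ 6.45252486e-04  9.45656819e-01  3.25165750e-01 -8.40293446e-02]
 [-2.54739413e-04 -3.25165652e-01  9.45657038e-01 -1.42996721e-01]
 [ 9.99999759e-01 -6.93020087e-04  3.10821173e-05 -4.05151131e-04]
 [ 0.00000000e+00  0.00000000e+00  0.00000000e+00  1.00000000e+00]]
```

View pics/scene0.png

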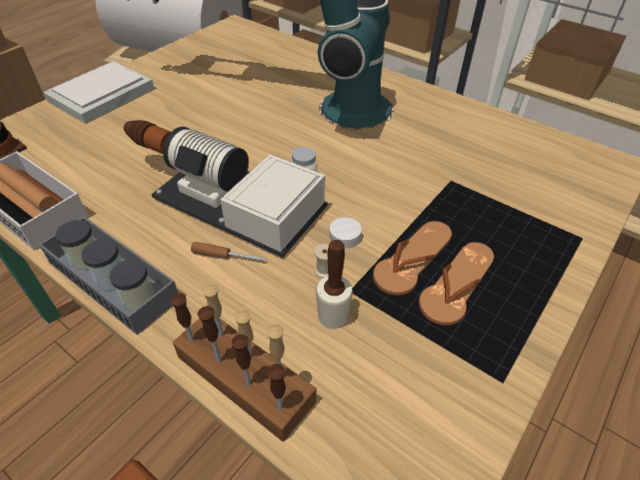

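View pics/side0.png

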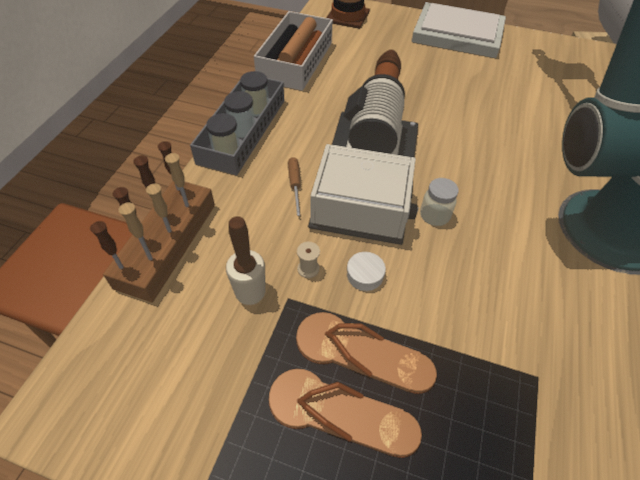

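View pics/wrist0.png

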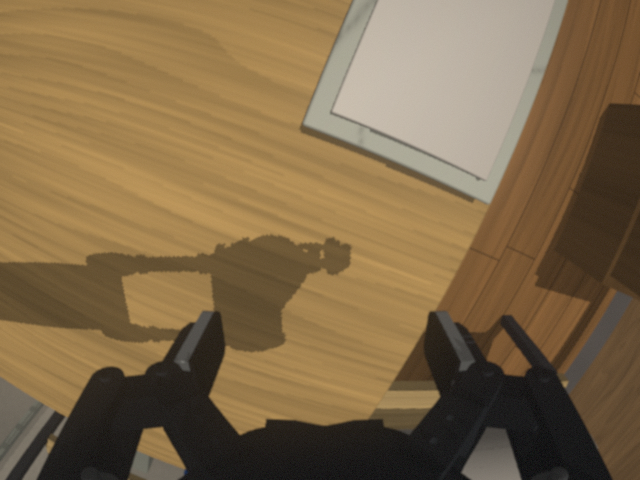

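```bash
cat > h.py <<'E'
import numpy as np,cv2
from workcell import bot,optics,workorder
from scipy.spatial.transform import Rotation as R
def pts(c,T=None):
    T=c["world_from_camera"] if T is None else T
    K=c["mtx"];z=c["z_map"];v,u=np.mgrid[:480,:640]
    P=np.stack([(u-K[0,2])/K[0,0]*z,(v-K[1,2])/K[1,1]*z,z,np.ones_like(z)],-1)
    return (P@T.T)[...,:3]
E
python3 - <<'E'
from h import *
for n in ["scene","side"]:
    c=dict(np.load(f"{n}0.npz"));P=pts(c);z=c["z_map"]
    m=(z>0)&(abs(P[...,2]-.105)<.006)&(P[...,0]>.3)&(P[...,0]<.8)&(abs(P[...,1])<.5)
    nl,l,st,ce=cv2.connectedComponentsWithStats(m.astype(np.uint8))
    k=1+np.argmax(st[1:,4]);mm=l==k
    q=P[mm];print(n,st[k],q[:,2].mean(),np.median(q[:,2]))
    r=cv2.minAreaRect((q[:,:2]*1000).astype(np.float32));print(r)
    im=c["image"][:,:,::-1]
    x,y,w,h=st[k,:4];cr=im[y-15:y+h+60,x-15:x+w+15]
    cv2.imwrite(f"pics/{n}_crop.png",cv2.resize(cr,None,fx=4,fy=4,interpolation=cv2.INTER_CUBIC));print(x-15,y-15)
    # objects
    for lo in (.012,):
        m=(z>0)&(P[...,2]>lo)&(P[...,2]<.3)&(P[...,0]>.25)&(P[...,0]<.95)&(P[...,1]<.6)&(P[...,1]>-.6)
        nl,l,st,ce=cv2.connectedComponentsWithStats(m.astype(np.uint8))
        for k in range(1,nl):
            if st[k,4]>100:
                q=P[l==k];print(st[k],np.percentile(q,2,axis=0).round(3),np.percentile(q,98,axis=0).round(3))
E
```

```text
scene [ 221  155  104   71 4053] 0.1062783300419691 0.10647838319232339
((530.6668090820312, 132.15469360351562), (196.35621643066406, 157.4380645751953), 6.7638654708862305)
206 140
[ 78  78  76  44 947] [ 0.317 -0.599  0.013] [ 0.569 -0.576  0.045]
[  124   121   204   136 14390] [ 0.384 -0.252  0.018] [0.646 0.217 0.16 ]
[    0   149   316   292 22339] [ 0.803 -0.442  0.016] [0.939 0.487 0.193]
[ 315  217   47  110 3131] [0.451 0.269 0.016] [0.705 0.437 0.215]
[ 374  222   78   71 2808] [0.321 0.413 0.013] [0.551 0.491 0.043]
[191 242  75  19 496] [0.652 0.055 0.013] [0.728 0.196 0.029]
[ 420  243   74   81 3047] [0.324 0.527 0.013] [0.555 0.598 0.043]
side [ 310  144  105   71 5324] 0.10564206025760835 0.10577699383312811
((532.1172485351562, 133.9282989501953), (192.49227905273438, 159.31988525390625), 6.846494674682617)
295 129
[ 190   11  142  161 9008] [ 0.801 -0.486  0.015] [0.939 0.131 0.096]
[ 411   26   89   29 1086] [ 0.318 -0.6    0.013] [ 0.566 -0.575  0.047]
[  308    49   111   196 13799] [ 0.433 -0.235  0.019] [0.635 0.22  0.16 ]
[  89  141  125  159 8685] [0.835 0.244 0.017] [0.92  0.49  0.201]
[287 157  13  58 396] [0.654 0.056 0.014] [0.727 0.2   0.028]
[ 420  177   38   47 1295] [0.344 0.069 0.015] [0.405 0.126 0.088]
[ 225  216   40   87 2267] [0.641 0.384 0.018] [0.7   0.439 0.216]
[296 241  24  32 554] [0.568 0.3   0.015] [0.606 0.339 0.065]
[ 346  251   39   38 1111] [0.443 0.264 0.015] [0.509 0.331 0.034]
[ 296  312  140   79 5755] [0.318 0.416 0.013] [0.548 0.493 0.043]
[ 269  369  152   87 6819] [0.322 0.53  0.013] [0.553 0.599 0.043]
```

View pics/side_crop.png

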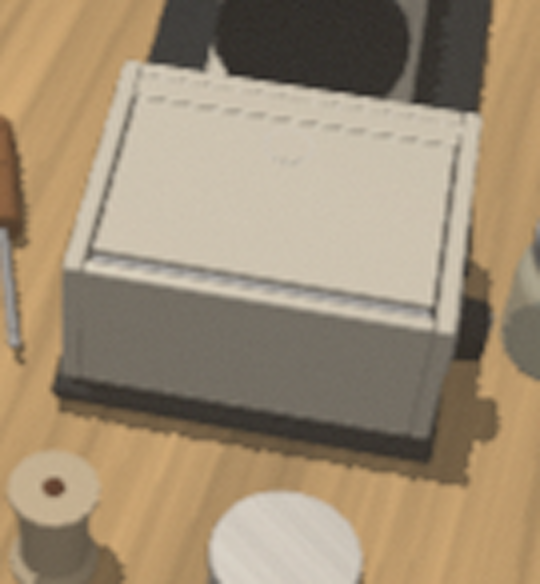

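View pics/scene_crop.png

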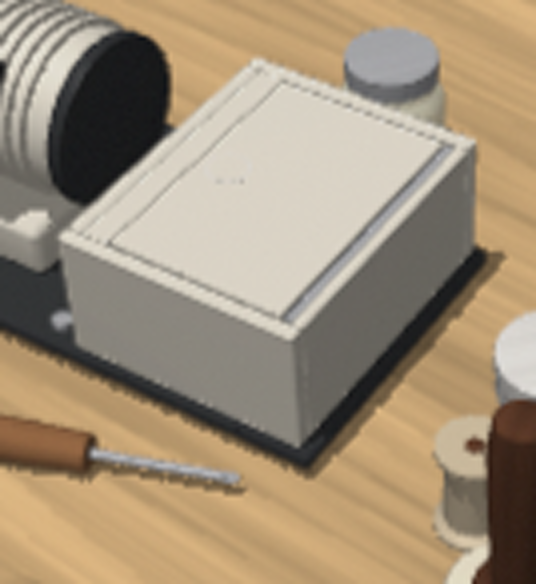

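```bash
python3 - <<'E'
from h import *
def ray(n,u,v,z):
    c=np.load(f"{n}0.npz");K=c["mtx"];T=c["world_from_camera"]
    d=T[:3,:3]@np.array([(u-K[0,2])/K[0,0],(v-K[1,2])/K[1,1],1]);o=T[:3,3]
    return o+d*(z-o[2])/d[2],o,d/np.linalg.norm(d)
S=lambda x,y:(x/4+295-.375,y/4+129-.375)
C=lambda x,y:(x/4+206-.375,y/4+140-.375)
for nm,a,b in [("pad",(286,160),(230,181)),("boxfarL+x-y",(128,63),(64,237)),("-x-y",(478,118),(260,62)),("-x+y",(440,330),(473,143)),("+x+y",(65,268),(298,335)),("hinge+x",(88,258),(290,318)),("hinge-x",(434,312),(446,148)),]:
    p,o,d=ray("side",*S(*a),.105);q,o2,d2=ray("scene",*C(*b),.105)
    A=np.stack([d,-d2],1);t=np.linalg.lstsq(A,o2-o,rcond=None)[0]
    print(nm,p.round(4),q.round(4),"tri",((o+d*t[0]+o2+d2*t[1])/2).round(4), np.linalg.norm(o+d*t[0]-o2-d2*t[1]).round(4))
E
```

```text
pad [0.5333 0.1129 0.105 ] [0.5393 0.1078 0.105 ] tri [0.5346 0.1039 0.0982] 0.003
boxfarL+x-y [0.6328 0.0707 0.105 ] [0.6305 0.0683 0.105 ] tri [0.6323 0.0712 0.1067] 0.002
-x-y [0.4469 0.0484 0.105 ] [0.4453 0.0475 0.105 ] tri [0.4468 0.0492 0.1062] 0.0008
-x+y [0.4338 0.1985 0.105 ] [0.4278 0.1952 0.105 ] tri [0.4335 0.2004 0.1095] 0.0031
+x+y [0.6149 0.2217 0.105 ] [0.6101 0.2189 0.105 ] tri [0.6138 0.2233 0.1089] 0.0027
hinge+x [0.6065 0.2116 0.105 ] [0.603  0.2073 0.105 ] tri [0.606  0.2113 0.1074] 0.0037
hinge-x [0.439  0.1883 0.105 ] [0.441  0.1857 0.105 ] tri [0.439  0.1848 0.1024] 0.0017
```

```bash
python3 - <<'E'
from h import *
s=bot.read_state();M=R.from_rotvec(s["tcp_rot"]).as_matrix();print(M.round(3))
d=np.array([.534,.104,.20])-s["tool_pos"];print(M.T@d, np.degrees(np.arctan2(.104,.534)))
E
```

```text
[[-0.931 -0.001  0.364]
 [-0.364  0.002 -0.931]
 [-0.    -1.    -0.002]]
[-0.53516069  0.03128168 -0.57674698] 11.02077093729058
```

```bash
python3 -m handwheel '[[-0.04,0,-0.043,0,0,0,0],[-0.04,0,-0.043,0,0,0,0],[-0.04,0,-0.043,0,0,0,0],[-0.04,0,-0.043,0,0,0,0],[-0.04,0,-0.043,0,0,0,0],[-0.04,0,-0.043,0,0,0,0],[-0.04,0,-0.043,0,0,0,0]]' 30
python3 -m handwheel '[[-0.04,0,-0.043,0,0,0,0],[-0.04,0,-0.043,0,0,0,0],[-0.04,0,-0.043,0,0,0,0],[-0.04,0,-0.043,0,0,0,0],[-0.04,0,-0.043,0,0,0,0],[0,0,0,0,0.13,0,0],[0,0,0,0,0.123,0,0],[0,0,0,0,0,0,0]]'
cat > st.py <<'E'
from h import *
import sys
# machine frame guess
C=np.array([.5305,.1335,0]);yaw=np.radians(6.9)
def mach(): return R.from_euler('z',yaw).as_matrix()
s=bot.read_state();M=R.from_rotvec(s["tcp_rot"]).as_matrix()
print("t",round(s["time"],2),"tcp",s["tool_pos"].round(4),"machine",(mach().T@(s["tool_pos"]-C)).round(4),"F",s["wrist_force"].round(1),"w",round(s["width"],2))
print("toolinmachine",(mach().T@M).round(3).tolist(),"q",s["q"].round(2))
E
python3 st.py
```

```text
time: 1.02
tool_pos: [0.3972, -0.2444, 0.2311]
tcp_rot: [-0.38, 2.018, -2.018]
wrist_force: [0.2, 0.5, -0.7]
width: -0.001
time: 2.02
tool_pos: [0.5047, 0.0271, 0.2309]
tcp_rot: [-0.132, 2.159, -2.159]
wrist_force: [-0.1, -0.3, -0.1]
width: 0.003
t 2.02 tcp [0.5047 0.0271 0.2309] machine [-0.0384 -0.1026  0.2309] F [-0.1 -0.3 -0.1] w 0.0
toolinmachine [[-1.0, -0.001, 0.001], [-0.001, 0.0, -1.0], [0.001, -1.0, -0.0]] q [ 0.   -0.06  1.96  0.    1.24  1.45]
```

```bash
cat > w.py <<'E'
from h import *
import sys
n=sys.argv[1]
s=bot.read_state();c=optics.read_camera("wrist");np.savez(n+".npz",tool_pos=s["tool_pos"],tcp_rot=s["tcp_rot"],**c)
cv2.imwrite(f"pics/{n}.png",c["image"][:,:,::-1])
E
python3 w.py w1
```

```text
(no output)
```

View pics/w1.png

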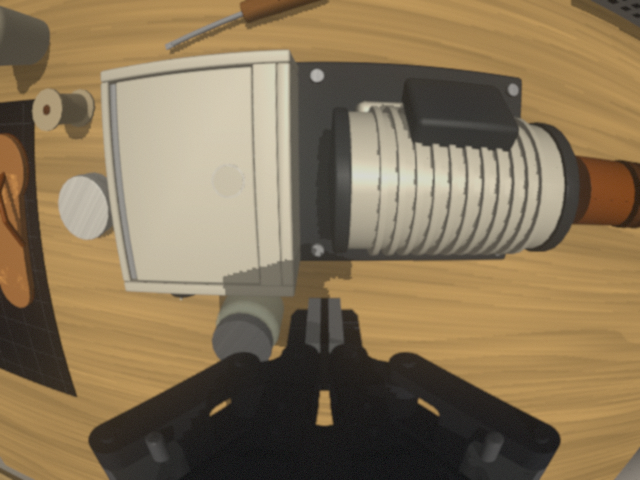

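```bash
cat > wr.py <<'E'
from h import *
from st import mach,C
def wray(n,u,v):
    c=np.load(n+".npz");K=c["mtx"];a=(u-K[0,2])/K[0,0];b=(v-K[1,2])/K[1,1];r=np.hypot(a,b)
    d=np.array([np.sin(r)*a/r,np.sin(r)*b/r,np.cos(r)]);H=c["hand_eye"];M=R.from_rotvec(c["tcp_rot"]).as_matrix()
    return M@(H[:3,:3]@d), c["tool_pos"]+M@H[:3,3]
def wp(n,u,v,z):
    d,o=wray(n,u,v);p=o+d*(z-o[2])/d[2];return p.round(4),(mach().T@(p-C)).round(4)
E
python3 - <<'E'
from wr import *
for k,u,v in [("pad",229,180),("+x+y",103,74),("+x-y",291,52),("-x-y",295,293),("-x+y",128,293),("hinge",113,90),("hinge",131,280),("free",252,66),("free",255,284)]: print(k,*wp("w1",u,v,.105))
E
```

```text
t 2.08 tcp [0.5047 0.0268 0.231 ] machine [-0.0384 -0.1028  0.231 ] F [-0.3  0.3  0.1] w -0.0
toolinmachine [[-1.0, -0.001, 0.002], [-0.002, 0.0, -1.0], [0.001, -1.0, -0.0]] q [ 0.   -0.06  1.96  0.    1.24  1.45]
pad [0.535  0.1027 0.105 ] [ 0.0008 -0.0311  0.105 ]
+x+y [0.614  0.2179 0.105 ] [0.093  0.0738 0.105 ]
+x-y [0.633  0.0666 0.105 ] [ 0.0937 -0.0787  0.105 ]
-x-y [0.4486 0.0445 0.105 ] [-0.092  -0.0786  0.105 ]
-x+y [0.4253 0.1957 0.105 ] [-0.097   0.0743  0.105 ]
hinge [0.6005 0.2066 0.105 ] [0.0783 0.0641 0.105 ]
hinge [0.4391 0.191  0.105 ] [-0.0839  0.0681  0.105 ]
free [0.6205 0.0933 0.105 ] [ 0.0845 -0.0507  0.105 ]
free [0.4524 0.0776 0.105 ] [-0.0843 -0.0461  0.105 ]
```

```bash
python3 -m handwheel '[[-0.019,0.01,-0.034,0,0,0,0],[-0.019,0.03,-0.034,0,0,0,0],[0,0.055,0,0,0,0,0],[0,0.016,0,0,0,0,0],[0,0,0,0,0,0,0]]'; python3 st.py
```

```text
time: 2.7
tool_pos: [0.5334, 0.0982, 0.1193]
tcp_rot: [-0.133, 2.161, -2.161]
wrist_force: [0.1, -0.2, 0.1]
width: 0.001
t 2.7 tcp [0.5334 0.0982 0.1193] machine [-0.0014 -0.0354  0.1193] F [ 0.1 -0.2  0.1] w 0.0
toolinmachine [[-1.0, -0.003, -0.001], [0.001, -0.0, -1.0], [0.003, -1.0, 0.0]] q [ 0.14  0.11  2.   -0.    1.03  1.59]
```

```bash
python3 -m handwheel '[[0,0.008,0,0,0,0,0],[0,0.006,0,0,0,0,0],[0,0.001,0,0,0,0,0]]'; python3 st.py
```

```text
time: 3.08
tool_pos: [0.5348, 0.0986, 0.1057]
tcp_rot: [-0.128, 2.159, -2.159]
wrist_force: [-0.5, -0.3, -1.1]
width: -0.001
t 3.08 tcp [0.5348 0.0986 0.1057] machine [ 1.000e-04 -3.510e-02  1.057e-01] F [-0.5 -0.3 -1.1] w -0.0
toolinmachine [[-1.0, 0.001, -0.001], [0.001, 0.0, -1.0], [-0.001, -1.0, -0.0]] q [0.14 0.13 2.01 0.   1.   1.59]
```

```bash
python3 -m handwheel '[[0,0.002,0,0,0,0,0],[0,0.002,0,0,0,0,0]]'; python3 -m handwheel '[[0,0.002,0,0,0,0,0],[0,0,0,0,0,0,0]]'; python3 st.py
```

```text
time: 3.32
tool_pos: [0.535, 0.0987, 0.102]
tcp_rot: [-0.129, 2.159, -2.159]
wrist_force: [-1.1, -0.6, 2.7]
width: -0.001
time: 3.58
tool_pos: [0.535, 0.0988, 0.0996]
tcp_rot: [-0.129, 2.159, -2.159]
wrist_force: [-0.1, -1.4, 3.0]
width: -0.001
t 3.58 tcp [0.535  0.0988 0.0996] machine [ 0.0003 -0.035   0.0996] F [-0.1 -1.4  3. ] w -0.0
toolinmachine [[-1.0, 0.001, -0.001], [0.001, -0.0, -1.0], [-0.001, -1.0, 0.0]] q [ 0.14  0.14  2.01 -0.    0.99  1.59]
```

```bash
python3 -m handwheel '[[0,0.0015,0,0,0,0,0],[0,0,0,0,0,0,0]]'
```

```text
time: 3.82
tool_pos: [0.5351, 0.0988, 0.0993]
tcp_rot: [-0.129, 2.159, -2.159]
wrist_force: [-3.3, -1.7, 11.7]
width: 0.002
```

```bash
python3 -m handwheel '[[0,-0.02,0,0,0,0,0],[0,-0.06,0.0,0,0,0,0],[0,-0.06,0.0,0,0,0,0],[0,-0.06,0,0,0,0,0],[0,0,0,0,0,0,0],[0,0,0,0,0,0,0],[0,0,0,0,0,0,0],[0,0,0,0,0,0,0]]'; for i in 1 2; do python3 -m handwheel '[[0,0,0,0,0,0,0],[0,0,0,0,0,0,0],[0,0,0,0,0,0,0],[0,0,0,0,0,0,0],[0,0,0,0,0,0,0],[0,0,0,0,0,0,0],[0,0,0,0,0,0,0],[0,0,0,0,0,0,0]]' | head -2; done; python3 w.py w2; python3 st.py
```

```text
time: 4.82
tool_pos: [0.5335, 0.0987, 0.2955]
tcp_rot: [-0.134, 2.161, -2.162]
wrist_force: [0.5, -0.4, 0.7]
width: 0.0
time: 5.82
tool_pos: [0.5345, 0.0988, 0.2978]
time: 6.82
tool_pos: [0.5345, 0.0988, 0.2978]
t 6.88 tcp [0.5345 0.0988 0.2978] machine [-2.000e-04 -3.490e-02  2.978e-01] F [-0.  -0.2 -0.6] w -0.0
toolinmachine [[-1.0, 0.0, -0.001], [0.001, -0.0, -1.0], [-0.0, -1.0, 0.0]] q [ 0.14 -0.02  1.8  -0.    1.36  1.59]
```

View pics/w2.png

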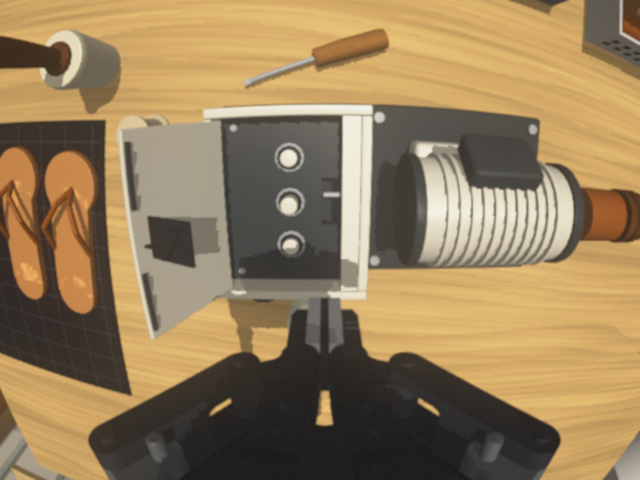

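```bash
python3 - <<'E'
from h import *
c=dict(np.load("w2.npz"));im=c["image"][:,:,::-1]
a=cv2.resize(im[120:290,200:390],None,fx=4,fy=4,interpolation=cv2.INTER_CUBIC)
cv2.imwrite("pics/w2c.png",a[:600])
z=c["z_map"]
for u,v in [(288,157),(289,203),(290,246)]: print(np.median(z[v-2:v+3,u-2:u+3]), np.median(z[v-2:v+3,u-25:u-20]))
c=optics.read_camera("scene");np.savez("scene2.npz",**c)
cv2.imwrite("pics/scene2c.png",cv2.resize(c["image"][100:250,200:380,::-1],None,fx=4,fy=4,interpolation=cv2.INTER_CUBIC))
E
```

```text
0.3462264 0.35815758
0.35311484 0.3730013
0.3753757 0.38831273
```

View pics/w2c.png

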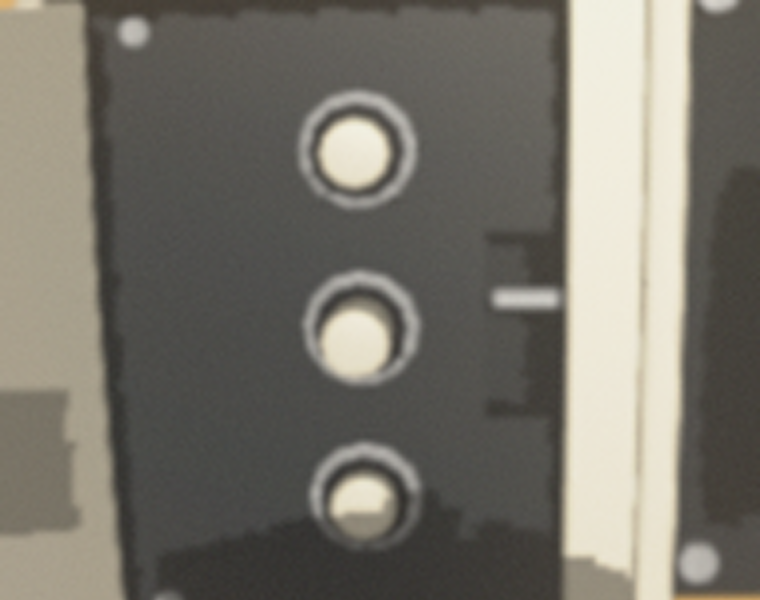

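View pics/scene2c.png

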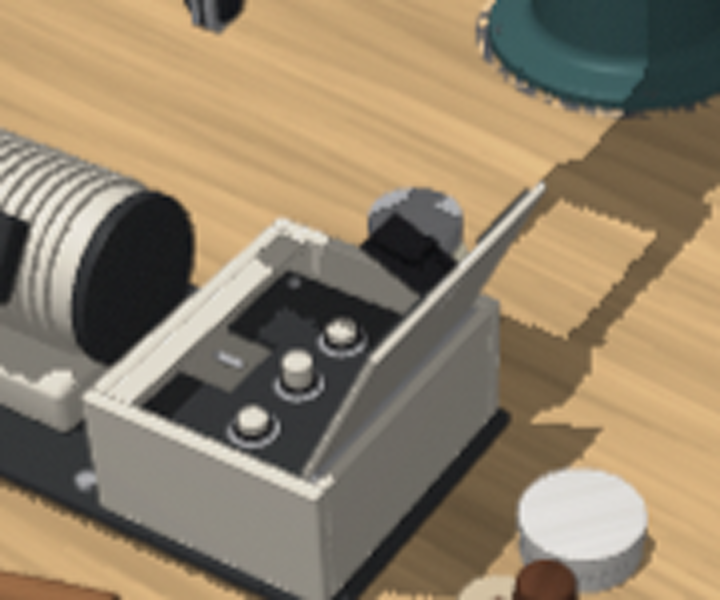

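```bash
python3 - <<'E'
from wr import *
c=np.load("w2.npz")
for u,v in [(289,203),(288,205)]: print("btn",*wp("w2",u,v,.095))
print("panel ring centre",*wp("w2",290,201.5,.075))
def full(u,v):
    d,o=wray("w2",u,v);K=c["mtx"];r=np.hypot((u-K[0,2])/K[0,0],(v-K[1,2])/K[1,1])
    z=np.median(c["z_map"][v-1:v+2,u-1:u+2]);p=o+d*z/np.cos(r);return (mach().T@(p-C)).round(4)
for u,v in [(155,220),(188,224),(192,262),(155,252),(165,235),(180,245),(130,165),(150,300),(215,200)]: print(u,v,full(u,v))
print("btn",full(289,204),full(288,157),full(290,243))
s=np.load("scene2.npz");P=pts(s)
for x,y in [(300,352),(298,356),(400,220),(445,290),(375,240),(410,250),(540,188),(375,352)]:
    u,v=200+x//4,100+y//4; print("scene",x,y,(mach().T@(P[v,u]-C)).round(4))
E
```

```text
t 6.92 tcp [0.5345 0.0988 0.2978] machine [-1.000e-04 -3.490e-02  2.978e-01] F [-0.6 -0.3  0.8] w -0.0
toolinmachine [[-1.0, -0.0, -0.001], [0.001, 0.0, -1.0], [0.0, -1.0, -0.0]] q [ 0.14 -0.02  1.8   0.    1.36  1.59]
btn [0.5336 0.1329 0.095 ] [ 0.003 -0.001  0.095]
btn [0.5315 0.1337 0.095 ] [0.001  0.0001 0.095 ]
panel ring centre [0.5304 0.1334 0.075 ] [-0.0001 -0.0001  0.075 ]
155 220 [0.0157 0.0899 0.1956]
188 224 [0.0163 0.0578 0.2096]
192 262 [-0.0115  0.0583  0.2094]
155 252 [-0.0103  0.095   0.1934]
165 235 [0.0083 0.0768 0.2089]
180 245 [-1.00e-04  6.73e-02  2.06e-01]
130 165 [0.0584 0.1018 0.2029]
150 300 [-0.0464  0.1014  0.2043]
215 200 [0.0121 0.0653 0.1177]
btn [ 0.0019 -0.0009  0.0947] [ 0.0464 -0.0003  0.0875] [-0.0404  0.      0.0869]
scene 300 352 [-0.0072 -0.0036  0.0966]
scene 298 356 [-0.0005 -0.0016  0.0994]
scene 400 220 [-0.0124  0.0626  0.2102]
scene 445 290 [0.0189 0.108  0.2058]
scene 375 240 [0.0137 0.0624 0.2142]
scene 410 250 [0.0014 0.076  0.2066]
scene 540 188 [-0.0834  0.1056  0.2026]
scene 375 352 [-0.0474  0.0183  0.0771]
```

```bash
python3 -m handwheel '[[0,0,0,-0.12,0,0,0],[-0.001,0.05,-0.004,0,0,0,0],[0,0.05,-0.004,0,0,0,0],[0,0.05,-0.004,0,0,0,0],[0,0.035,-0.0036,0,0,0,0],[0,0.0,0,0,0,0,0]]';python3 st.py
```

```text
time: 7.68
tool_pos: [0.5279, 0.1362, 0.1126]
tcp_rot: [-0.146, 2.292, -2.033]
wrist_force: [-1.2, -0.1, -0.0]
width: -0.002
t 7.67 tcp [0.5279 0.1362 0.1126] machine [-0.0023  0.003   0.1126] F [-1.2 -0.1 -0. ] w -0.0
toolinmachine [[-1.0, -0.007, -0.001], [-0.0, 0.12, -0.993], [0.008, -0.993, -0.12]] q [0.13 0.13 2.   0.14 1.02 1.51]
```

```bash
python3 -m handwheel '[[0,0.006,0.001,0,0,0,0],[0,0.0,0.0,0,0,0,0]]';python3 st.py; python3 - <<'E'
from h import *
c=optics.read_camera("scene")
cv2.imwrite("pics/scene3c.png",cv2.resize(c["image"][100:250,200:380,::-1],None,fx=4,fy=4,interpolation=cv2.INTER_CUBIC))
E
python3 w.py w3
```

```text
time: 7.92
tool_pos: [0.5324, 0.1359, 0.1115]
tcp_rot: [-0.134, 2.288, -2.028]
wrist_force: [-0.4, 0.2, 0.1]
width: 0.001
t 7.92 tcp [0.5324 0.1359 0.1115] machine [0.0022 0.0021 0.1115] F [-0.4  0.2  0.1] w 0.0
toolinmachine [[-1.0, 0.003, -0.001], [0.001, 0.12, -0.993], [-0.003, -0.993, -0.12]] q [0.13 0.13 2.   0.14 1.01 1.5 ]
```

View pics/scene3c.png

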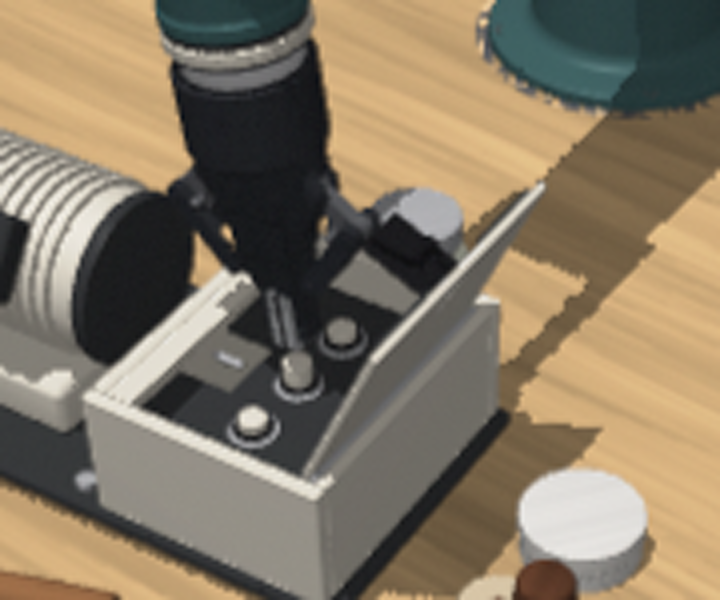

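View pics/w3.png

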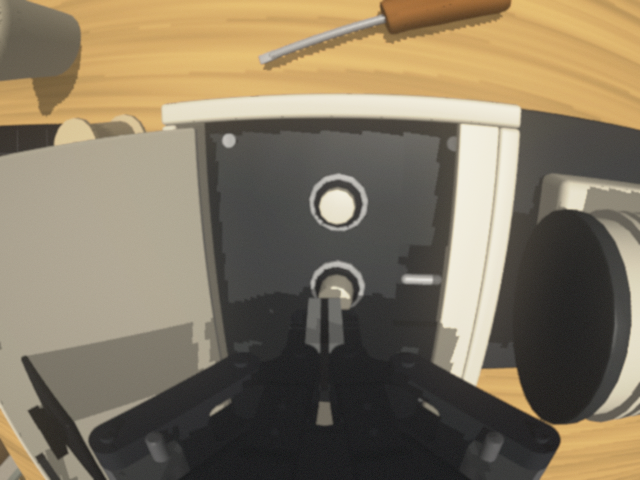

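```bash
python3 - <<'E'
from wr import *
c=np.load("w3.npz");print(c["z_map"][::80,::80].round(3))
def full(u,v):
    d,o=wray("w3",u,v);K=c["mtx"];r=np.hypot((u-K[0,2])/K[0,0],(v-K[1,2])/K[1,1])
    z=np.median(c["z_map"][v-1:v+2,u-1:u+2]);p=o+d*z/np.cos(r);return (mach().T@(p-C)).round(4)
for u,v in [(95,438),(105,430),(100,450),(160,450),(240,358),(30,370),(50,400),(65,430),(80,450),(40,410),(325,305),(312,305),(338,305)]: print(u,v,full(u,v))
E
```

```text
t 8.03 tcp [0.5324 0.1359 0.1116] machine [0.0021 0.0022 0.1116] F [ 0.  -0.1  0.2] w 0.0
toolinmachine [[-1.0, 0.003, -0.001], [0.001, 0.12, -0.993], [-0.003, -0.993, -0.12]] q [0.13 0.13 2.   0.14 1.01 1.5 ]
[[0.144 0.225 0.224 0.219 0.216 0.19  0.182 0.189]
 [0.185 0.249 0.244 0.24  0.233 0.227 0.218 0.209]
 [0.082 0.108 0.137 0.182 0.177 0.173 0.139 0.209]
 [0.087 0.113 0.145 0.196 0.19  0.185 0.15  0.149]
 [0.088 0.116 0.15  0.212 0.137 0.206 0.161 0.141]
 [0.086 0.116 0.092 0.108 0.224 0.109 0.09  0.133]]
95 438 [0.0137 0.0507 0.2079]
105 430 [0.0153 0.0481 0.2053]
100 450 [0.0137 0.0468 0.211 ]
160 450 [0.0112 0.0331 0.2034]
240 358 [0.0157 0.0225 0.1655]
30 370 [0.0178 0.0881 0.1955]
50 400 [0.0177 0.0699 0.2038]
65 430 [0.0107 0.0643 0.2073]
80 450 [0.0073 0.0582 0.2097]
40 410 [0.0103 0.0791 0.2038]
325 305 [0.0131 0.001  0.1223]
312 305 [0.0133 0.0061 0.1233]
338 305 [ 0.0134 -0.0043  0.1223]
```

```bash
python3 -m handwheel '[[0.001,0,0,-0.12,0,0,0],[0,0.008,0.002,0,0,0,0],[0,0.004,0.001,0,0,0,0],[0,0,0,0,0,0,0]]';python3 st.py
```

```text
time: 8.52
tool_pos: [0.5296, 0.1362, 0.0971]
tcp_rot: [-0.146, 2.41, -1.893]
wrist_force: [-0.5, 0.1, 0.2]
width: 0.002
t 8.53 tcp [0.5296 0.1362 0.0971] machine [-0.0006  0.0028  0.0971] F [-0.5  0.1  0.2] w 0.0
toolinmachine [[-1.0, -0.001, -0.0], [0.0, 0.237, -0.972], [0.001, -0.972, -0.237]] q [0.05 0.15 2.02 0.28 1.   1.35]
```

```bash
python3 -m handwheel '[[0,0.004,0.001,0,0,0,0],[0,0.0,0,0,0,0,0]]';python3 -m handwheel '[[0,0.002,0.0005,0,0,0,0],[0,0.0,0,0,0,0,0]]';python3 -m handwheel '[[0,0.002,0.0005,0,0,0,0],[0,0.0,0,0,0,0,0]]'
```

```text
time: 8.78
tool_pos: [0.5302, 0.1363, 0.0935]
tcp_rot: [-0.145, 2.41, -1.891]
wrist_force: [-0.0, -0.3, 0.1]
width: 0.004
time: 9.02
tool_pos: [0.5303, 0.1361, 0.0915]
tcp_rot: [-0.144, 2.411, -1.891]
wrist_force: [-0.7, 0.9, 1.9]
width: -0.001
time: 9.28
tool_pos: [0.5302, 0.1359, 0.0893]
tcp_rot: [-0.144, 2.411, -1.891]
wrist_force: [0.2, 1.2, 1.4]
width: 0.001
```

```bash
python3 -m handwheel '[[0,0.003,0.0007,0,0,0,0],[0,0.0,0,0,0,0,0]]';python3 -m handwheel '[[0,0.002,0.0005,0,0,0,0],[0,0.0,0,0,0,0,0]]'
```

```text
time: 9.52
tool_pos: [0.5305, 0.1359, 0.0878]
tcp_rot: [-0.145, 2.411, -1.891]
wrist_force: [-3.8, 0.0, 11.2]
width: 0.001
time: 9.78
tool_pos: [0.5306, 0.136, 0.0874]
tcp_rot: [-0.145, 2.411, -1.89]
wrist_force: [-8.2, -2.7, 21.9]
width: -0.003
```

```bash
python3 -m handwheel '[[0,-0.02,0,0,0,0,0],[0,-0.06,0,0,0,0,0],[0,-0.06,0,0,0,0,0],[0,-0.06,0,0.12,0,0,0],[0,-0.02,0,0.12,0,0,0],[0,0,0,0,0,0,0]]';python3 st.py; python3 w.py w4; python3 - <<'E'
from h import *
c=optics.read_camera("scene")
np.savez("scene4.npz",**c)
a=cv2.resize(c["image"][150:230,240:340,::-1],None,fx=4,fy=4,interpolation=cv2.INTER_CUBIC)
b=cv2.resize(np.load("w4.npz")["image"][120:300,200:390,::-1],(0,0),fx=2,fy=2)
o=np.zeros((360,800,3),np.uint8);o[:320,:400]=a;o[:,400:780]=b
cv2.imwrite("pics/c4.png",o)
E
```

```text
time: 10.52
tool_pos: [0.5372, 0.0875, 0.3005]
tcp_rot: [-0.127, 2.156, -2.155]
wrist_force: [-0.1, -0.4, -0.3]
width: 0.0
t 10.53 tcp [0.5372 0.0875 0.3005] machine [ 0.0011 -0.0465  0.3005] F [-0.1 -0.4 -0.3] w 0.0
toolinmachine [[-1.0, 0.005, 0.002], [-0.002, 0.0, -1.0], [-0.005, -1.0, -0.0]] q [ 0.12 -0.02  1.8   0.    1.36  1.56]
```

View pics/c4.png

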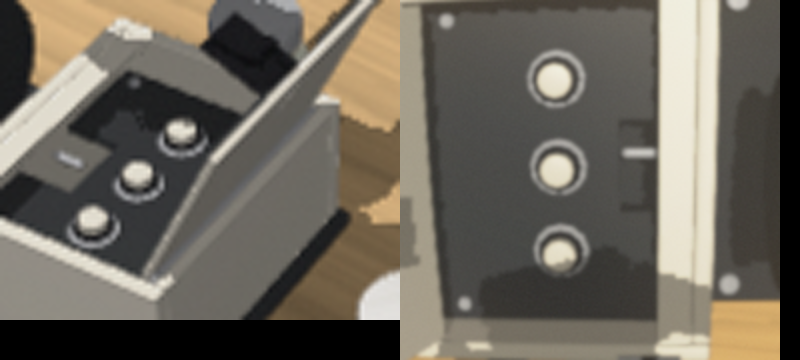

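```bash
python3 - <<'E'
from h import *
P=pts(np.load("scene4.npz"))
P0=pts(np.load("scene2.npz"))
for x,y in [(300,352),(298,366),(343,330),(252,418)]:
    u,v=200+x//4,100+y//4; print(P[v-1:v+2,u-1:u+2,2].round(4).max(),P0[v-1:v+2,u-1:u+2,2].round(4).max())
E
```

```text
0.0785 0.0994
0.0909 0.098
0.0916 0.0909
0.8187 0.0899
```

```bash
python3 -m handwheel '[[0.001,0,-0.05,0,0,0,0],[0,0,-0.05,0,0,0,0],[0,0,-0.05,0,0,0,0],[0,0,-0.047,0,0,0,0],[0,0.05,0,0,0,0,0],[0,0.05,0,0,0,0,0],[0,0.01,0,0,0,0,0],[0,0,0,0,0,0,0]]'; python3 st.py;python3 w.py w5;  python3 - <<'E'
from h import *
c=optics.read_camera("scene")
cv2.imwrite("pics/scene5c.png",cv2.resize(c["image"][100:250,200:380,::-1],None,fx=4,fy=4,interpolation=cv2.INTER_CUBIC))
E
```

```text
time: 11.62
tool_pos: [0.5109, 0.2806, 0.1867]
tcp_rot: [-0.132, 2.161, -2.163]
wrist_force: [-1.0, -1.1, 0.8]
width: -0.001
t 11.62 tcp [0.5109 0.2806 0.1867] machine [-0.0018  0.1484  0.1867] F [-1.  -1.1  0.8] w -0.0
toolinmachine [[-1.0, -0.004, -0.002], [0.002, -0.001, -1.0], [0.004, -1.0, 0.001]] q [0.46 0.13 1.85 0.   1.17 1.91]
```

View pics/w5.png

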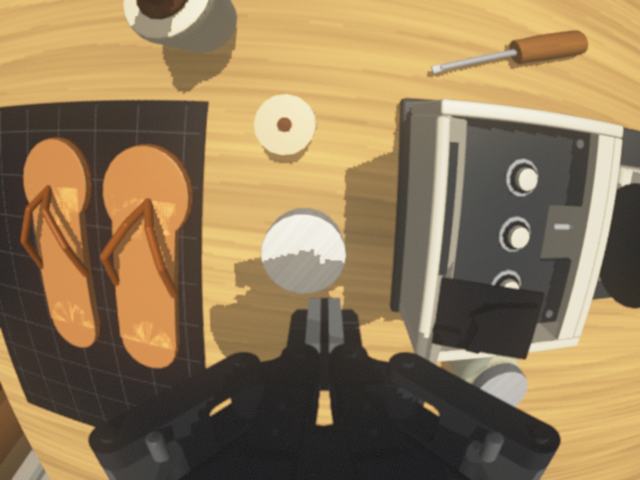

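View pics/scene5c.png

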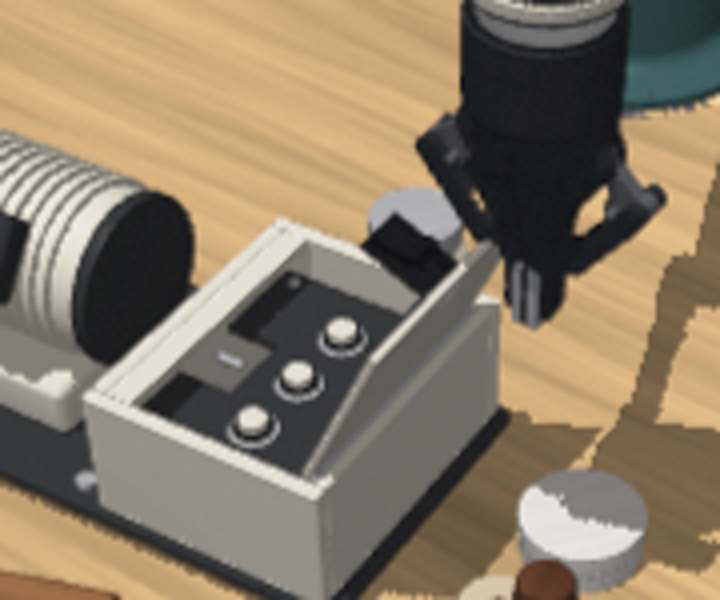

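```bash
python3 -m handwheel '[[0,0,0.012,0,0,0,0],[0,0,0.012,0,0,0,0],[0,0,0.006,0,0,0,0],[0,-0.001,0.006,0,0,0,0],[0,-0.002,0.010,0,0,0,0],[0,-0.002,0.010,0,0,0,0]]'; python3 st.py; python3 - <<'E'
from h import *
c=optics.read_camera("scene")
cv2.imwrite("pics/scene6c.png",cv2.resize(c["image"][100:250,200:380,::-1],None,fx=4,fy=4,interpolation=cv2.INTER_CUBIC))
E
```

```text
time: 12.48
tool_pos: [0.5185, 0.2258, 0.1937]
tcp_rot: [-0.129, 2.159, -2.159]
wrist_force: [0.8, 3.0, 1.8]
width: 0.002
t 12.47 tcp [0.5185 0.2258 0.1937] machine [-0.0009  0.093   0.1937] F [0.8 3.  1.8] w 0.0
toolinmachine [[-1.0, 0.001, -0.0], [0.0, 0.0, -1.0], [-0.001, -1.0, -0.0]] q [0.37 0.08 1.88 0.   1.17 1.82]
```

View pics/scene6c.png

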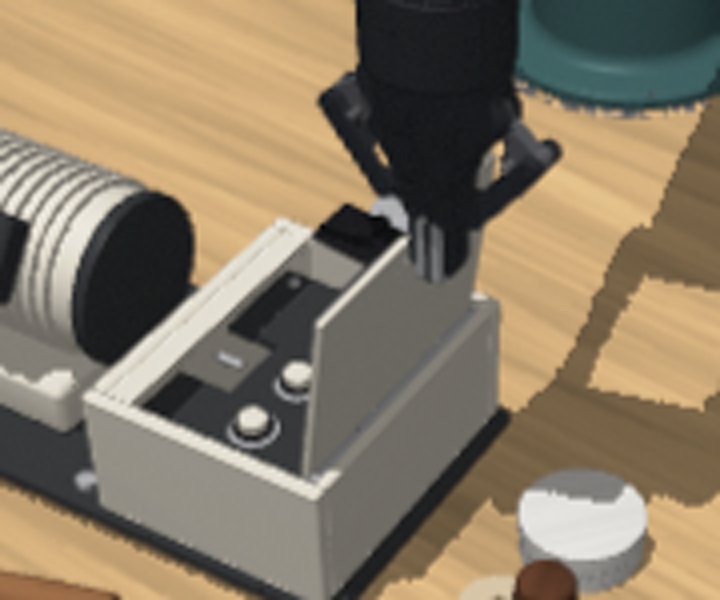

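```bash
python3 -m handwheel '[[0,-0.004,0.0115,0,0,0,0],[0,-0.004,0.0115,0,0,0,0],[0,0.001,0.009,0,0,0,0],[0,0.001,0.009,0,0,0,0],[0,0.002,0.008,0,0,0,0],[0,0.002,0.008,0,0,0,0],[0,0.0035,0.008,0,0,0,0],[0,0.0035,0.008,0,0,0,0]]'; python3 st.py; python3 - <<'E'
from h import *
c=optics.read_camera("scene")
cv2.imwrite("pics/scene7c.png",cv2.resize(c["image"][100:250,200:380,::-1],None,fx=4,fy=4,interpolation=cv2.INTER_CUBIC))
E
```

```text
time: 13.52
tool_pos: [0.5271, 0.1533, 0.188]
tcp_rot: [-0.129, 2.16, -2.159]
wrist_force: [-1.3, 3.6, -0.7]
width: 0.002
t 13.53 tcp [0.5271 0.1533 0.188 ] machine [-0.001   0.0201  0.188 ] F [-1.3  3.6 -0.7] w 0.0
toolinmachine [[-1.0, 0.0, -0.001], [0.001, 0.0, -1.0], [-0.0, -1.0, -0.0]] q [0.24 0.06 1.92 0.   1.16 1.69]
```

View pics/scene7c.png

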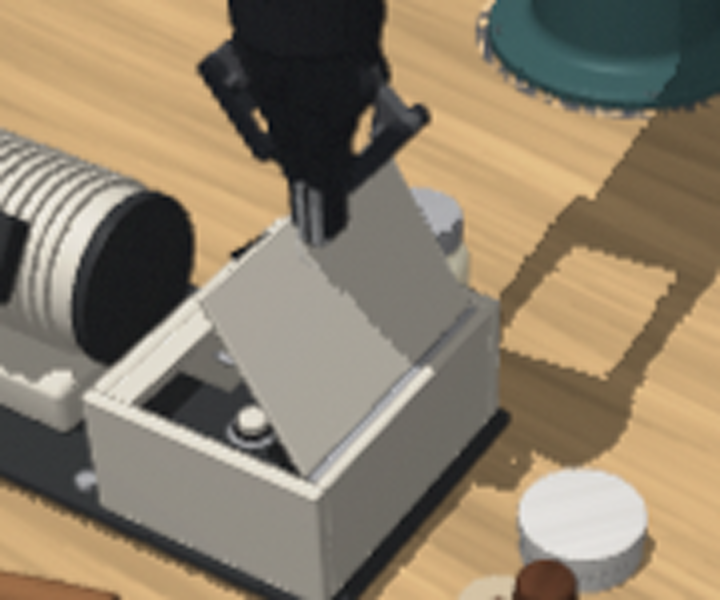

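```bash
python3 -m handwheel '[[0,0.005,0.007,0,0,0,0],[0,0.005,0.007,0,0,0,0],[0,0.006,0.006,0,0,0,0],[0,0.006,0.006,0,0,0,0],[0,0.007,0.005,0,0,0,0],[0,0.007,0.005,0,0,0,0],[0,0.0075,0.0035,0,0,0,0],[0,0.0075,0.0035,0,0,0,0]]'; python3 st.py;  python3 -m handwheel '[[0,0.008,0.0025,0,0,0,0],[0,0.008,0.0025,0,0,0,0],[0,0.0045,0.0005,0,0,0,0],[0,0.0045,0.001,0,0,0,0],[0,0,0,0,0,0,0]]'; python3 st.py; python3 - <<'E'
from h import *
c=optics.read_camera("scene")
cv2.imwrite("pics/scene8c.png",cv2.resize(c["image"][100:250,200:380,::-1],None,fx=4,fy=4,interpolation=cv2.INTER_CUBIC))
E
```

```text
time: 14.58
tool_pos: [0.5325, 0.1106, 0.1369]
tcp_rot: [-0.129, 2.159, -2.16]
wrist_force: [0.3, 0.0, 4.2]
width: -0.001
t 14.57 tcp [0.5325 0.1106 0.1369] machine [-0.0008 -0.023   0.1369] F [0.3 0.  4.2] w -0.0
toolinmachine [[-1.0, 0.001, -0.001], [0.001, -0.0, -1.0], [-0.001, -1.0, 0.0]] q [ 0.16  0.1   1.98 -0.    1.06  1.61]
time: 15.2
tool_pos: [0.533, 0.1046, 0.1117]
tcp_rot: [-0.129, 2.16, -2.159]
wrist_force: [2.4, -0.1, 3.8]
width: 0.003
t 15.2 tcp [0.533  0.1046 0.1117] machine [-0.001  -0.029   0.1117] F [ 2.4 -0.1  3.8] w 0.0
toolinmachine [[-1.0, 0.0, -0.001], [0.001, 0.0, -1.0], [-0.0, -1.0, -0.0]] q [0.15 0.12 2.01 0.   1.01 1.6 ]
```

View pics/scene8c.png

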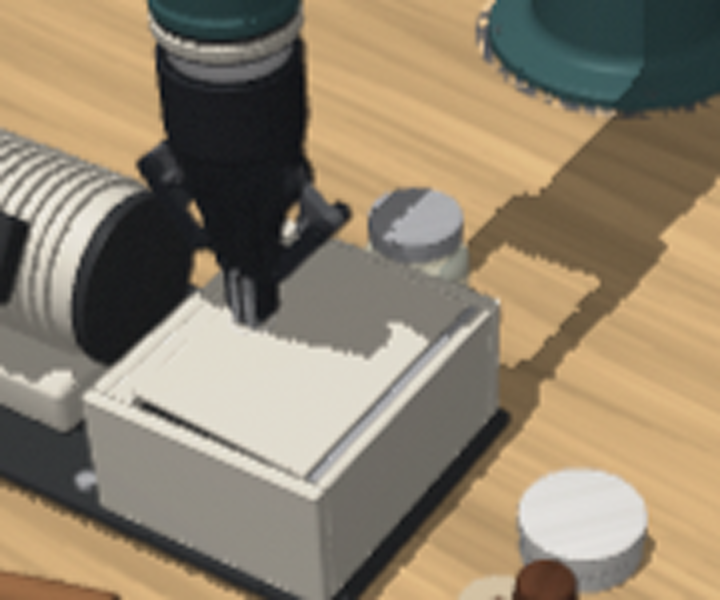

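Nearly shut; pressing on to the stop (about 0.099).

```bash
python3 -m handwheel '[[0,0.004,0,0,0,0,0],[0,0.004,0,0,0,0,0],[0,0,0,0,0,0,0]]';  python3 -m handwheel '[[0,0.003,0,0,0,0,0],[0,0,0,0,0,0,0]]'; python3 -m handwheel '[[0,0.0025,0,0,0,0,0],[0,0,0,0,0,0,0]]'
```

```text
time: 15.62
tool_pos: [0.5324, 0.1044, 0.1036]
tcp_rot: [-0.131, 2.16, -2.16]
wrist_force: [1.8, -1.1, 2.6]
width: 0.0
time: 15.88
tool_pos: [0.5324, 0.1044, 0.1009]
tcp_rot: [-0.131, 2.16, -2.16]
wrist_force: [0.2, -0.4, 2.9]
width: 0.002
time: 16.12
tool_pos: [0.5325, 0.1045, 0.0997]
tcp_rot: [-0.131, 2.16, -2.16]
wrist_force: [-3.2, -1.3, 9.8]
width: 0.0
```

```bash
python3 -m handwheel '[[0,0.001,0,0,0,0,0],[0,0,0,0,0,0,0]]'; python3 -m handwheel '[[0,-0.01,0,0,0,0,0],[0,-0.02,0,0,0,0,0],[0,-0.06,0,0,0,0,0],[0,-0.06,0,0,0,0,0],[0,-0.05,0,0,0,0,0],[0,0,0.04,0,0,0,0],[0,0,0,0,0,0,0],[0,0,0,0,0,0,0]]';python3 -m handwheel '[[0,0,0,0,0,0,0],[0,0,0,0,0,0,0],[0,0,0,0,0,0,0],[0,0,0,0,0,0,0],[0,0,0,0,0,0,0],[0,0,0,0,0,0,0],[0,0,0,0,0,0,0],[0,0,0,0,0,0,0]]'; python3 w.py w9; python3 - <<'E'
from h import *
for n in ["scene","side"]:
    c=optics.read_camera(n);np.savez(n+"9.npz",**c)
    cv2.imwrite(f"pics/{n}9.png",c["image"][:,:,::-1])
    P=pts(c);z=c["z_map"]
    m=(z>0)&(P[...,2]>.012)&(P[...,2]<.25)&(P[...,0]>.25)&(P[...,0]<.8)&(P[...,1]<.62)&(P[...,1]>-.5)
    nl,l,st,ce=cv2.connectedComponentsWithStats(m.astype(np.uint8))
    for k in range(1,nl):
        if st[k,4]>200:
            q=P[l==k];print(st[k],np.percentile(q,2,axis=0).round(3),np.percentile(q,98,axis=0).round(3))
    mm=(abs(P[...,0]-.53)<.06)&(abs(P[...,1]-.14)<.04)&(z>0)
    print(n,"cover z",np.percentile(P[mm][:,2],[5,50,95]))
E
```

```text
time: 16.38
tool_pos: [0.5326, 0.1045, 0.0996]
tcp_rot: [-0.13, 2.16, -2.16]
wrist_force: [-4.7, -2.3, 15.6]
width: 0.0
time: 17.38
tool_pos: [0.5369, 0.0651, 0.2965]
tcp_rot: [-0.131, 2.162, -2.16]
wrist_force: [-0.6, 0.4, -0.7]
width: -0.003
time: 18.38
tool_pos: [0.5376, 0.0648, 0.2978]
tcp_rot: [-0.129, 2.16, -2.16]
wrist_force: [-0.7, 0.8, -0.2]
width: 0.003
[  124   121   204   136 14382] [ 0.384 -0.251  0.018] [0.647 0.218 0.16 ]
[ 315  217   47  110 3118] [0.451 0.269 0.017] [0.705 0.436 0.215]
[ 374  222   78   71 2803] [0.32  0.413 0.013] [0.55  0.491 0.043]
[191 242  75  19 497] [0.653 0.055 0.013] [0.728 0.196 0.029]
[ 420  243   74   81 3152] [0.324 0.527 0.013] [0.556 0.603 0.043]
scene cover z [0.10481767 0.10769947 0.46750857]
[  308    49   111   195 13507] [ 0.433 -0.18   0.019] [0.635 0.22  0.16 ]
[287 157  13  59 391] [0.653 0.056 0.014] [0.726 0.201 0.028]
[ 420  177   38   46 1295] [0.344 0.069 0.015] [0.405 0.126 0.088]
[ 225  216   40   87 2265] [0.641 0.384 0.018] [0.7   0.439 0.216]
[296 241  24  32 554] [0.568 0.299 0.015] [0.605 0.339 0.065]
[ 346  251   39   37 1109] [0.443 0.264 0.015] [0.509 0.331 0.033]
[ 296  312  140   79 5753] [0.318 0.416 0.013] [0.548 0.493 0.043]
[ 269  369  152   87 7217] [0.323 0.53  0.013] [0.553 0.605 0.043]
side cover z [0.10429139 0.10659931 0.43202409]
```

View pics/scene9.png

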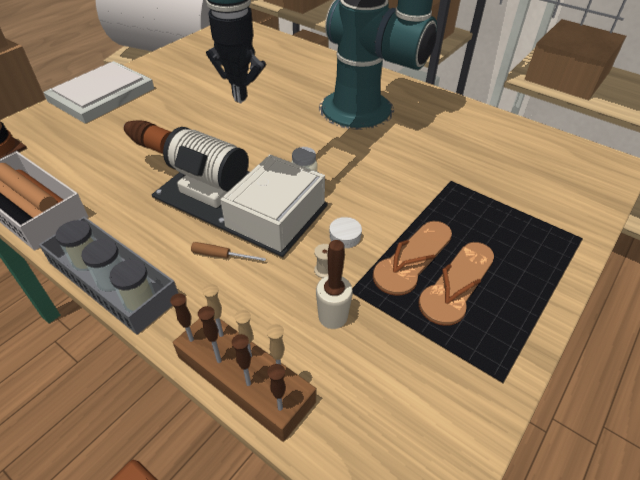

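View pics/w9.png

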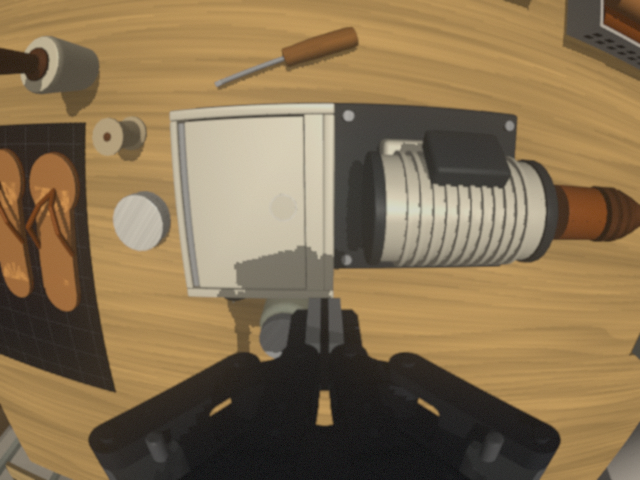

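The scene view shows the cover shut and flush (box at about pixel 275,205), 2 s after I let go. The hand is clear at about 0.30 m and the other objects are where they started.

```bash
python3 -c "
from workcell import workorder
print(workorder.finish_job())"
```

```text
the job is handed in; nothing more can be done
None
```

The job is done and handed in: the tripped breaker is pushed back in, the cover is shut again, and the hand is clear. It took about 18.5 s of the 51 s allowed.

- **Opening:** I pressed the cover at its ring to the stop, with about 12 N, and it popped fully open.
- **Breaker:** The middle button was the tripped one, standing about 95 mm above the bench against 87 mm for the other two. I pushed it until it stopped at about 87 mm, with a peak of 22 N. In the camera pictures afterwards all three caps look level. My depth readings of the caps after the push were too noisy to use, one of them plainly false, so this rests on the stop height and the pictures.
- **Closing:** I pushed the outer face over with about 4 N and pressed it to the stop with about 15 N. Then I lifted the hand clear.
- **Last checks:** About 2 s after I let go, the cover was still flush at about 106–107 mm in both fixed cameras, the same as at the start within 1 mm.
- **Other objects:** The jar, tin, spool, awl, maul and the first sandal matched their starting places within 1 mm. The edge of the second sandal read up to 6 mm farther out, only because the last check searched a wider area. The fingertips touched only the cover and the button.

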